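# Press a glued phone screen and park the press roller

### The arm

A 6-joint arm with a two-finger parallel gripper is mounted at the origin on a cart in front of the work surface, level with it; the furniture and walls round the work are solid. World frame = base frame: x ahead of the robot, y to its left, z up, the work surface at z = 0. Lengths are in m, angles in rad, forces in N, time in s.
With the tool pointing down it reaches from about 0.375 to 0.9 m from the base axis. Payload 3.1 kg.
Tool frame: the origin (TCP) lies on the centre line of the jaws, within the pads' length; the fingertips stand 19 mm ahead of it and the grasp point (between the pads) is the TCP; z points along the fingers, y is the line along which they close (so a half turn about z gives the same grasp; the last joint's range is limited). The gripper opens to 85 mm and grips with 20 to 120 N. Pads are 22 mm wide; open, the fingers measure 114 mm over their backs; the gripper's body (76 mm by 85 mm) begins 54 mm behind the grasp point. The pads swing forward as they close: fully open they stand 13 mm farther back than shut.
Start: joints at [-1.353, 0.527, 1.433, -0, 1.181, -0.178], TCP at [0.241, -0.577, 0.226] pointing down, gripper open.
Joint ranges: [-3.08, 3.08], [-0.75, 2.2], [0.22, 2.44], [-1.43, 4.57], [0, 2.65], [-2.85, 2.85]. Speed limits (rad/s): [2.79, 2.79, 3.14, 3.14, 3.14, 3.14].

### API

Orientations are given as a unit quaternion [x, y, z, w].
In Python, from station import manip gives the robot as it stands.
- The arm moves only by the tool servo_tool, never from a script. Its argument "rows" is a list that holds one entry, the list of rows, each a list of 7 numbers: the turn, a rotation vector about the tool's x, y, z in degrees, then the shift along the tool's x, y, z in m, then the gripper command: -1 is shut, 1 is fully open, values between are in proportion. In form: [[[wx, wy, wz, tx, ty, tz, jaw], ...]]. A call has 1 to 8 rows; each row shifts and turns the commanded pose from where the row before left it, along the tool's axes as they then stand; what a row does not reach is not made up. A row lasts 1/12 s, in which the tool goes at most 41.7 mm and 7.16 degrees, less where a joint would pass 70% of its speed; a pose out of reach is approached as far as the arm can. A call is refused whole if a number of a shift passes 0.0417 or a number of a turn 7.16, either way. A call with a gripper value outside its range is refused whole. The fingers move at their own pace and stop on an object; "squeeze" is the grip in N (left out, the last holds). Time passes only in rows, so rows that do not move let the fingers close. It gives the time, the measured TCP pose, the force, the opening and the grip force at its end, in the units of the state.
- manip.sense(): the state, without advancing time (a new reading comes with each control period).
- manip.snapshot(name): name is "side" or "top" or "wrist"; returns the picture (400x640x3 uint8, blue, green, red); there is no depth.
- manip.camera_info(name): a dict with "K" (3x3 intrinsics, pixels), "camera_from_world" (4x4, takes a point from world to camera coordinates). Camera axes: x right, y down, z forward; pixel columns grow to the right and rows downward; lengths in m; the calibration is good to about 2 mm. A picture is of the moment at which its call begins: read the wrist's pose just before it. camera_info takes no time and is no camera call; for the wrist camera it gives the pose at the moment of the call.
- manip.sign_off(): hands the job in; it is judged then, once.
The state is a dict: "t": time; "q": joint angles; "qd": joint speeds; "tau": joint torques, N m; "tcp_pos": TCP position; "tool_rot": TCP orientation; "force": force on the tool from outside, world axes, zero at the start; "ft_torque": the same for the moment, N m; "finger_gap": opening from 0.0 (shut) to 1.0 (fully open); "gripper_force": force on a finger pad.
Only numpy, scipy, OpenCV 4.12 (cv2) and the standard library are available. Lean on these libraries where they do the work, as an engineer would, in place of code of your own. Each camera call takes 0.05 s, during which the arm holds its last target. There are 200 camera calls.

### The job

A phone with a freshly glued screen lies in the cradle of the screen-press jig. Push the heavy press roller with the fingertips, never pinching or lifting it, so that it rolls from the low end right across the screen and on up the parking ramp, in one slow, steady push, until it meets the stop and both steel catches have dropped behind its axle; do not let it run loose on the ramp. Finish with the hand clear, the roller hanging safely on its catches, the phone still in its cradle and the small things lying beside the jig (pry tool, tweezers, tub and timer) left where they are.

Things in the scene. Friction and masses are not known exactly. Their poses are not given: they have to be found in the camera images.
- jig: Screen-press jig, aluminium and grey steel, 356 x 136 mm, fixed to the desk. Origin: centre of its underside, on the desk. x runs along the lane, uphill toward ramp and stop; y across; z up. Level bed, 14 mm high, from x = -172 to 66 mm; then the ramp. Guide lips 7 mm high along both sides, inner faces at y = -44.5 and 44.5 mm; a 5 mm lip across the low end at x = -174 mm. Lane open from above.
- roller: Press roller: smooth hard black cylinder, diameter 44, length 84 mm, with a 12 mm steel axle standing out 16 mm at each end; about 0.5 kg, loose, rolls easily, stays square if pushed at mid-length. Origin: on its axis, half-way along; its y axis is the cylinder's axis, parallel to the jig's y (x, z turn). Starts on the level bed near the low end, 104 to 134 mm downhill of the jig's origin, axis 36 mm above the desk.
- seat (a point): Fixed point of the jig: the roller's centre when it touches the two rubber stop pads at the top of the ramp; jig frame x = 140, y = 0, z = 48 mm. The pads' faces stand at x = 162 mm on a 62 mm high wall. Let go here, the roller settles back about 5 mm on to the catches.
- ramp_foot (a point): Fixed point of the jig: middle of the line where level bed and ramp meet, on the surface; jig frame x = 66, y = 0, z = 14 mm. From here the ramp rises at 9 degrees. The axis of a roller on it rises from 36 mm above the desk at x = 64 mm to 48 mm at x = 140 mm. Grey cheeks up to 58 mm high flank the ramp outside y = -60 and 60 mm, from x = 104 mm on.
- phone: Phone, screen up, 146 x 70 x 8.5 mm, lying loose in the cradle with its length along the jig's x; its glass stands 0.5 mm above the bed. Origin: centre of its underside (jig frame x = -13, z = 6 mm).
- catch_left (a joint): Angle (rad) of the gravity catch on the jig's +y side: a steel hook at y = 49 to 60 mm, up to 70 mm high, pivoted beside the stop. 0 = hanging closed; grows to 0.9 as its nose lifts. The nose (x = 124 to 129 mm) slopes in front from x = 102 mm: an axle pushed up the ramp lifts it by about 0.2 rad with a few newtons; it drops shut behind the axle when the roller has passed x = 135 mm.
- catch_right (a joint): The same for the catch on the jig's -y side.
- spudger: Black nylon pry tool, 145 x 12 x 8 mm, lying beside the jig; leave alone. Origin: centre of its underside.
- tweezers: Black tweezers, 120 x 14 x 8 mm, lying beside the jig; leave alone. Origin: centre of the underside.
- paste_tub: Small cream-coloured tub, 45 mm across, 16 mm high, beside the ramp; leave alone. Origin: centre of its underside.
- timer: Small grey countdown timer lying flat, 42 x 62 x 17 mm, beside the ramp; leave alone. Origin: centre of its underside.

How it is judged:
By the outcome, as a careful person would: the job done as asked, in the order asked, and still so for the second after the job is handed in, with the robot touching nothing.
It also fails if it takes over 48 s, if anything falls off the work surface, if the arm or the gripper's body presses on something with over 40 N, if the wrist force passes 120 N, or if a joint passes its speed limit or range.

## Working session

There is one attempt and no reset: what is moved stays moved. The work goes in short steps, Python scripts to look and compute and a tool call to move; the robot and the scene stay as the last step left them, time stands still between calls to the robot, and variables do not carry over. Pictures are saved under pics/ and viewed, at most 10 in all, crops included, and the job is handed in when it is done.

Besides the shell and the picture viewer there is one more tool, called after "Call:" by a JSON object that holds its "api" and its "payload". servo_tool: Moves the arm, as the interface text tells. Its arguments: {"type":"object","properties":{"rows":{"type":"array","items":{"type":"array","items":{"type":"array","items":{"type":"number"}}}},"squeeze":{"type":"number"}},"required":["rows"]}

```bash
mkdir -p pics; ls
python3 - <<'E'
from station import manip
import cv2
for n in("side","top"):
    cv2.imwrite(f"pics/{n}0.png",manip.snapshot(n))
    c=manip.camera_info(n);print(n,c["K"],c["camera_from_world"])
print(manip.sense())
E
```

```text
pics
side [[481.77163286   0.         321.57512008]
 [  0.         481.77163286 194.43115001]
 [  0.           0.           1.        ]] [[-0.95999923 -0.27973393 -0.01226422  0.49637038]
 [-0.1175243   0.44230508 -0.88913118  0.22452877]
 [ 0.25414469 -0.8521239  -0.45748807  0.60899341]
 [ 0.          0.          0.          1.        ]]
top [[420.4524352    0.         313.88231646]
 [  0.         420.4524352  202.11090988]
 [  0.           0.           1.        ]] [[-0.01429543 -0.99988451  0.00515793 -0.18342619]
 [-0.98938199  0.01339873 -0.14471954  0.56752817]
 [ 0.14463372 -0.00717199 -0.98945927  0.84018892]
 [ 0.          0.          0.          1.        ]]
{'t': 0.1, 'q': array([-1.35351100e+00,  5.28425207e-01,  1.43377522e+00,  1.77434693e-05,
        1.18141119e+00, -1.78513187e-01]), 'qd': array([-0.00087827, -0.00293994, -0.00239827,  0.00084713,  0.00032181,
       -0.00066679]), 'tau': array([ 1.66918194e-04, -4.43303955e+01, -1.78586894e+01, -3.11679951e-04,
        3.83563922e-03,  1.90623120e-05]), 'tcp_pos': array([ 0.24084552, -0.57601647,  0.22469921]), 'tool_rot': array([ 9.80481933e-01,  1.96606613e-01, -1.13659666e-05, -1.00945037e-03]), 'force': array([-0.74430451,  0.51794338,  1.07722947]), 'ft_torque': array([-0.02161849,  0.02679127, -0.02571917]), 'gripper_force': 0.0, 'finger_gap': 1.0016177655984426}
```

View pics/top0.png

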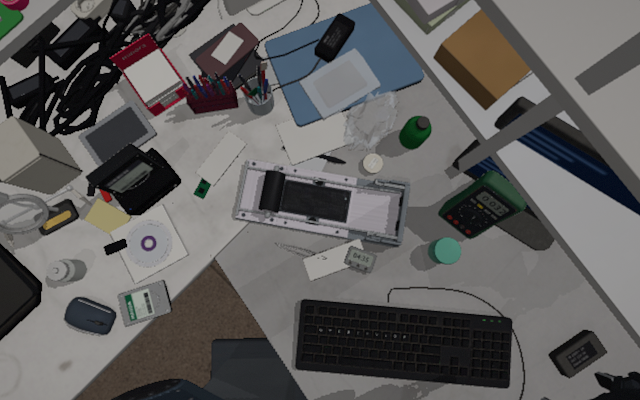

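View pics/side0.png

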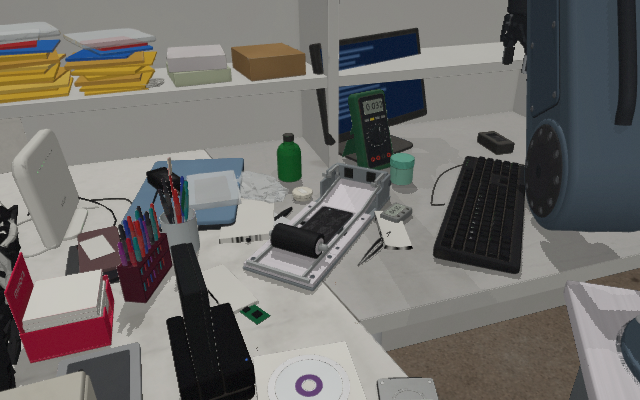

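The top view shows the jig with its low end at left (~240,190) and its stop at right (~408,213). The roller is at ~(273,192) and the phone at ~(317,201). The side view confirms that the ramp end is away from the camera, toward -y.

```bash
cat > h.py <<'E'
import numpy as np,cv2
from station import manip
def ray(cam,uv,z):
    K,T=cam["K"],cam["camera_from_world"];R=T[:3,:3];c=-R.T@T[:3,3]
    d=R.T@np.linalg.inv(K)@np.array([uv[0],uv[1],1.]);return c+d*(z-c[2])/d[2]
def proj(cam,p):
    q=cam["camera_from_world"]@np.append(p,1);q=cam["K"]@q[:3];return q[:2]/q[2]
E
python3 - <<'E'
from h import *
im=cv2.imread("pics/top0.png")
cv2.imwrite("pics/c1.png",cv2.resize(im[150:255,225:425],None,fx=4,fy=4,interpolation=cv2.INTER_CUBIC))
cam=manip.camera_info("top")
g=im.max(2)
m=(g<75).astype(np.uint8);m[:150]=0;m[255:]=0;m[:,:225]=0;m[:,425:]=0
for c in cv2.findContours(m,cv2.RETR_EXTERNAL,cv2.CHAIN_APPROX_NONE)[0]:
    if cv2.contourArea(c)>60: print(cv2.minAreaRect(c),cv2.boundingRect(c))
E
```

```text
((373.33984375, 238.8292999267578), (51.4188232421875, 9.965641975402832), 13.134021759033203) (349, 230, 51, 17)
((394.5888977050781, 203.23020935058594), (59.5398063659668, 30.32830810546875), 60.75117111206055) (367, 181, 38, 56)
((304.9715576171875, 197.39935302734375), (88.41046905517578, 41.77277755737305), 10.784297943115234) (259, 170, 92, 53)
((330.5754699707031, 158.73583984375), (29.53251838684082, 5.7691426277160645), 15.945395469665527) (316, 154, 30, 10)
```

View pics/c1.png

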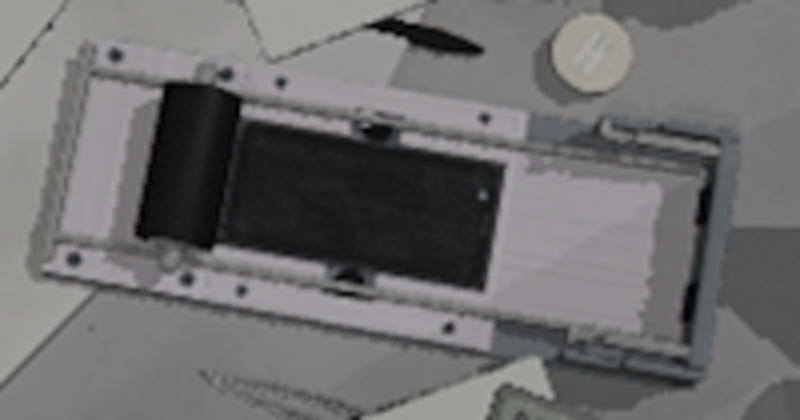

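Run:
```python
from h import *
cam=manip.camera_info("top")
u=lambda p:(p[0]/4+225-.4,p[1]/4+150-.4)
pts=[((503,165),(.060,.035,.0145)),((487,290),(.060,-.035,.0145)),((95,42),(-.178,.068,.014)),((42,275),(-.178,-.068,.014)),((740,133),(.178,.068,.062)),((697,382),(.178,-.068,.062))]
W=np.array([ray(cam,u(p),j[2])[:2] for p,j in pts]);J=np.array([j[:2] for _,j in pts])
for sel in ([0,1,2,3],range(6)):
    sel=list(sel);a=W[sel];b=J[sel];H=(b-b.mean(0)).T@(a-a.mean(0));U,S,V=np.linalg.svd(H);R=V.T@U.T
    t=a.mean(0)-R@b.mean(0);print(t,np.degrees(np.arctan2(R[1,0],R[0,0])));print(np.round(((W-t)@R-J)*1000,1).tolist())
for p,z in [((207,72),.036),((168,260),.036),((203,90),.058),((175,244),.058)]:
    print(np.round(((ray(cam,u(p),z)[:2]-t)@R)*1000,1))
# both silhouette edges
for p in [((165,85)),((242,95)),((137,238)),((213,250))]: print(np.round((ray(cam,u(p),.036)[:2]-t)@R*1000,1))
```

```text
[ 0.56864859 -0.20863181] -100.397586211275
[[-2.9, -0.2], [-0.9, 1.0], [3.8, -2.9], [-0.0, 2.1], [-5.8, -5.0], [-10.1, 0.4]]
[ 0.56849821 -0.20592178] -100.79477360186128
[[-0.5, 0.8], [2.0, 2.1], [6.0, -3.5], [3.1, 1.5], [-3.6, -3.2], [-7.0, 2.2]]
[-105.7   54. ]
[-107.   -48.8]
[-103.2   39.6]
[-102.3  -42.2]
[-126.4   43.1]
[-85.   44.9]
[-125.3  -40.2]
[-84.8 -39.5]
```

The crop shows the roller at crop x≈190, the phone between x≈240 and 500, and the stop wall at x≈720. I put the jig origin at about (0.569, -0.207) with a yaw of about -100.5°, and the roller at about x = -107 mm, which is inside its stated range. Next I turn the tool square to the lane.

Call:
{"api": "servo_tool", "payload": {"rows": [[[0,0,-7.1,0,0,0,-0.4],[0,0,-7.1,0,0,0,-0.4],[0,0,-7.1,0,0,0,-0.4],[0,0,-7.1,0,0,0,-0.4],[0,0,-7.1,0,0,0,-0.4],[0,0,-7.1,0,0,0,-0.4],[0,0,-7.1,0,0,0,-0.4],[0,0,-7.1,0,0,0,-0.4]]]}}

```text
t: 0.77
tcp_pos: [0.2409, -0.5762, 0.225]
tool_rot: [0.767, 0.642, 0.0, -0.001]
force: [1.1, 0.8, 0.3]
finger_gap: 0.299
gripper_force: 0.0
```

Call:
{"api": "servo_tool", "payload": {"rows": [[[0,0,0,0.034,0.015,0,-0.4],[0,0,0,0.034,0.015,0,-0.4],[0,0,0,0.034,0.015,0,-0.4],[0,0,0,0.034,0.015,0,-0.4],[0,0,0,0.034,0.015,0,-0.4],[0,0,0,0.034,0.015,0,-0.4],[0,0,0,0.034,0.015,0,-0.4],[0,0,0,0.034,0.015,0,-0.4]]]}}

```text
t: 1.43
tcp_pos: [0.4091, -0.3293, 0.2253]
tool_rot: [0.769, 0.639, 0.0, -0.0]
force: [0.0, -0.8, 0.6]
finger_gap: 0.299
gripper_force: 0.0
```

Call:
{"api": "servo_tool", "payload": {"rows": [[[0,0,0,0.034,0.015,0,-0.4],[0,0,0,0.034,0.015,0,-0.4],[0,0,0,0.034,0.015,0,-0.4],[0,0,0,0.034,0.015,0,-0.4],[0,0,0,0.034,0.015,0,-0.4],[0,0,0,0.034,0.015,0,-0.4],[0,0,0,0.02,0.009,0,-0.4],[0,0,0,0,0,0,-0.4]]]}}

```text
t: 2.1
tcp_pos: [0.5487, -0.125, 0.2253]
tool_rot: [0.767, 0.641, 0.001, -0.0]
force: [-0.1, 0.4, -0.2]
finger_gap: 0.301
gripper_force: 0.0
```

Run:
```python
from h import *
from scipy.spatial.transform import Rotation as Ro
s=manip.sense();c=manip.camera_info("wrist");im=manip.snapshot("wrist");cv2.imwrite("pics/w1.png",im)
print(s["t"],s["tcp_pos"],Ro.from_quat(s["tool_rot"]).as_matrix().round(3),s["q"].round(2),s["finger_gap"],s["force"])
print(c)
```

```text
2.1 [ 0.54869162 -0.12501379  0.22526966] [[ 0.178  0.984  0.001]
 [ 0.984 -0.178  0.002]
 [ 0.002  0.    -1.   ]] [-0.42  0.44  1.59  0.    1.11 -0.25] 0.30120505154443483 [-0.08364058  0.44353821 -0.21318948]
{'K': array([[277.85569794,   0.        , 322.12959135],
       [  0.        , 277.85569794, 199.77992432],
       [  0.        ,   0.        ,   1.        ]]), 'camera_from_world': array([[ 0.98391083, -0.17865603,  0.00122493, -0.56269038],
       [-0.17047571, -0.93676391,  0.30563281, -0.06313614],
       [-0.05345568, -0.30092425, -0.95214867,  0.37104235],
       [ 0.        ,  0.        ,  0.        ,  1.        ]])}
```

View pics/w1.png

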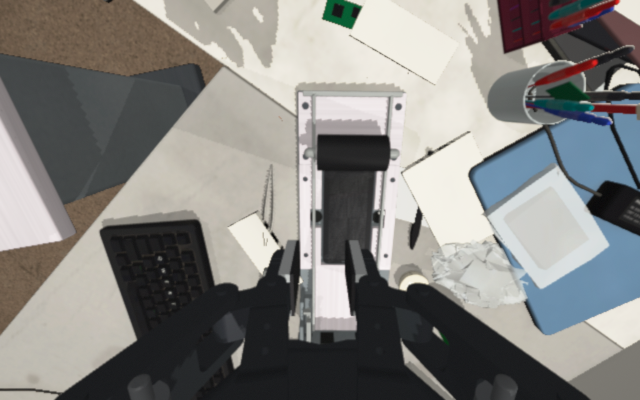

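The wrist view shows the roller at (353,153), its axle ends at (309,154) and (397,154), the low-end bed corners at (299,92) and (404,94), and the lane running down the picture. I'll cast these points with the wrist calibration.

Run:
```python
from h import *
s=manip.sense();c=manip.camera_info("wrist");im=cv2.imread("pics/w1.png")
t=np.array([.569,-.207]);a=np.radians(-100.5);R=np.array([[np.cos(a),-np.sin(a)],[np.sin(a),np.cos(a)]])
f=lambda uv,z:np.round((ray(c,uv,z)[:2]-t)@R*1000,1)
print("tcp",(s["tcp_pos"][:2]-t)@R)
for n,p,z in [("TL",(299,92),.014),("TR",(404,94),.014),("axL",(309,154),.036),("axR",(397,154),.036)]: print(n,f(p,z))
m=((im.max(2)<70)*255).astype(np.uint8)
for r in (150,160): 
  x=np.where(m[r,300:410])[0]+300; print("roller row",r,x.min(),x.max(),f((x.min(),r),.04),f((x.max(),r),.04))
for r in (190,230,250):
  x=np.where(m[r,317:385])[0]+317; print("phone row",r,x.min(),x.max(),f((x.min(),r),.0145),f((x.max(),r),.0145))
col=np.where(m[100:200,353])[0]+100; print("col",col.min(),col.max(),f((353,col.min()),.036),f((353,col.max()),.036))
col=np.where(m[200:300,340])[0]+200; print("phone end",col.max(),f((340,col.max()),.0145))
```

```text
tcp [-0.07483274 -0.03578056]
TL [-174.1  -63.7]
TR [-172.2   63.2]
axL [-102.7  -51.5]
axR [-103.   55.]
roller row 150 318 389 [-108.1  -40.6] [-108.4   44. ]
roller row 160 317 388 [-96.2 -41.8] [-96.4  43.7]
phone row 190 324 372 [-51.4 -33. ] [-51.6  31.4]
phone row 230 323 369 [  7.  -34.1] [ 6.8 30.5]
phone row 250 323 368 [ 38.3 -34. ] [38.2 30.8]
col 135 199 [-125.4    0.9] [-45.7   3.8]
phone end 262 [57.8 -9.1]
```

Call:
{"api": "servo_tool", "payload": {"rows": [[[0,0,0.5,0.025,0.012,0,-0.4],[0,0,0,0.025,0.012,0,-0.4],[0,0,0,0.025,0.012,0,-0.4],[0,0,0,0,0,0.03,-0.4],[0,0,0,0,0,0.03,-0.4],[0,0,0,0,0,0.03,-0.4],[0,0,0,0,0,0.03,-0.4],[0,0,0,0,0,0,-0.4]]]}}

```text
t: 2.82
tcp_pos: [0.5912, -0.0623, 0.0997]
tool_rot: [0.772, 0.635, -0.004, -0.005]
force: [-0.7, 0.4, -0.6]
finger_gap: 0.299
gripper_force: 0.0
```

Run:
```python
from h import *
from scipy.spatial.transform import Rotation as Ro
s=manip.sense();im=manip.snapshot("wrist");sd=manip.snapshot("side")[200:300,230:400]
out=np.zeros((400,640,3),np.uint8);out[:]=im;sd=cv2.resize(sd,(510,300))
cv2.imwrite("pics/w2.png",np.vstack([im[:280],np.pad(sd,((0,0),(0,130),(0,0)))]))
t=np.array([.569,-.207]);a=np.radians(-100.8);R=np.array([[np.cos(a),-np.sin(a)],[np.sin(a),np.cos(a)]])
M=Ro.from_quat(s["tool_rot"]).as_matrix()
print(s["t"],s["tcp_pos"],(s["tcp_pos"][:2]-t)@R,np.degrees(np.arctan2(-M[1,0],-M[0,0])),s["force"])
```

```text
2.8167 [ 0.59116895 -0.06225119  0.09973827] [-0.14633896 -0.00534694] -101.10967245499346 [-0.73038944  0.40915554 -0.62206329]
```

View pics/w2.png

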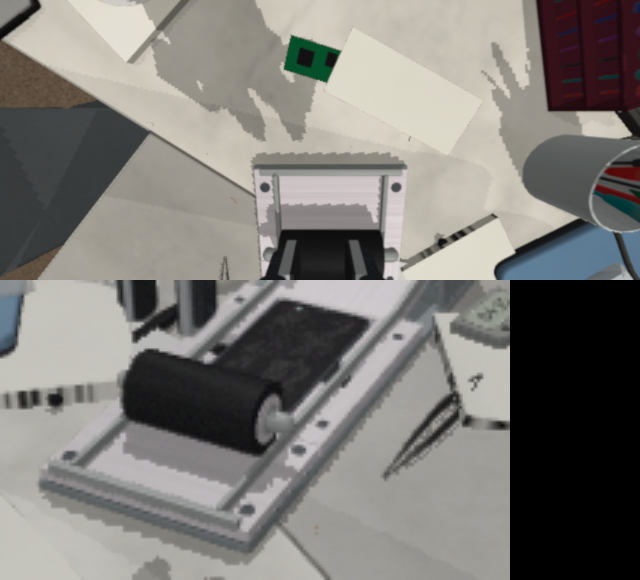

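The fingers at (283,260) and (358,260) straddle the roller's middle, and the lane centre is about 5 mm toward tool +y. There is clear bed behind the roller. I'll correct by that amount and descend.

Call:
{"api": "servo_tool", "payload": {"rows": [[[0,0,0,0.003,0.005,0,-0.4],[0,0,0,0,0,0.01,-0.4],[0,0,0,0,0,0.01,-0.4],[0,0,0,0,0,0.01,-0.4],[0,0,0,0,0,0.01,-0.4],[0,0,0,0,0,0.01,-0.4],[0,0,0,0,0,0.005,-0.4],[0,0,0,0,0,0,-0.4]]]}}

```text
t: 3.58
tcp_pos: [0.6006, -0.0598, 0.0487]
tool_rot: [0.772, 0.636, -0.001, -0.001]
force: [0.3, -0.2, 1.2]
finger_gap: 0.297
gripper_force: 0.0
```

```bash
cat > st.py <<'E'
from h import *
from scipy.spatial.transform import Rotation as Ro
t=np.array([.569,-.207]);a=np.radians(-100.8);R=np.array([[np.cos(a),-np.sin(a)],[np.sin(a),np.cos(a)]])
def st():
    s=manip.sense();M=Ro.from_quat(s["tool_rot"]).as_matrix()
    print("t",s["t"],"jig mm",(1000*(s["tcp_pos"][:2]-t)@R).round(1),"z",s["tcp_pos"][2].round(4),"yaw",np.degrees(np.arctan2(-M[1,0],-M[0,0])).round(2),"F jig",(s["force"][:2]@R).round(1),s["force"][2].round(1), M[:,2].round(3))
E
python3 - <<'E'
from st import *
st();im=manip.snapshot("wrist");sd=manip.snapshot("side")[190:290,240:400]
cv2.imwrite("pics/w3.png",np.vstack([im[130:],np.pad(cv2.resize(sd,(480,300)),((0,0),(0,160),(0,0)))]))
E
```

```text
t 3.5833 jig mm [-150.6    3.4] z 0.0487 yaw -101.02 F jig [0.2 0.3] 1.2 [-0.003  0.001 -1.   ]
```

View pics/w3.png

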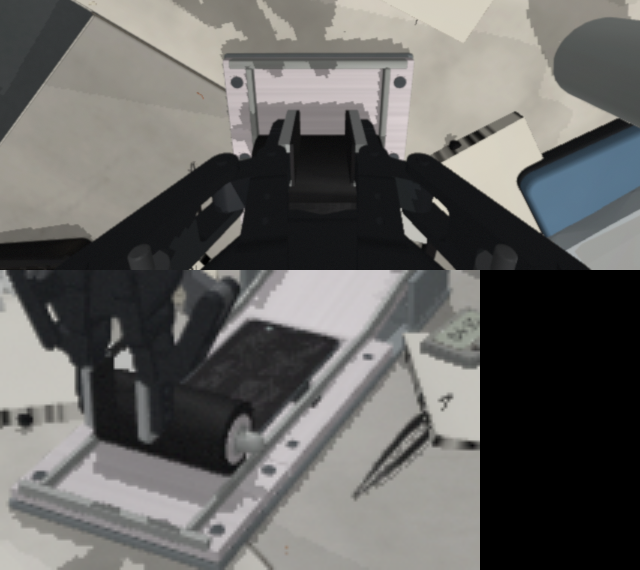

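The tips are behind the roller with free bed behind them. Finger mid-point 323 against lane mid-point 319 means I'm about 2 mm toward +y. I'll lower a little, recentre and approach slowly.

Call:
{"api": "servo_tool", "payload": {"rows": [[[0,0,0,-0.001,-0.0012,0.003,-0.4],[0,0,0,-0.0015,-0.0012,0.003,-0.4],[0,0,0,-0.0015,0,0,-0.4],[0,0,0,-0.0015,0,0,-0.4],[0,0,0,-0.001,0,0,-0.4],[0,0,0,-0.001,0,0,-0.4],[0,0,0,-0.001,0,0,-0.4],[0,0,0,-0.001,0,0,-0.4]]]}}

```text
t: 4.35
tcp_pos: [0.5978, -0.0692, 0.0448]
tool_rot: [0.772, 0.636, 0.0, 0.0]
force: [0.2, -0.4, 0.4]
finger_gap: 0.301
gripper_force: 0.0
```

Call:
{"api": "servo_tool", "payload": {"rows": [[[0,0,0,-0.001,0,0,-0.4],[0,0,0,-0.001,0,0,-0.4],[0,0,0,-0.001,0,0,-0.4],[0,0,0,-0.001,0,0,-0.4],[0,0,0,-0.001,0,0,-0.4],[0,0,0,-0.001,0,0,-0.4],[0,0,0,-0.001,0,0,-0.4],[0,0,0,-0.001,0,0,-0.4]]]}}

```text
t: 5.02
tcp_pos: [0.5961, -0.0769, 0.0446]
tool_rot: [0.772, 0.636, -0.0, -0.0]
force: [0.3, 0.5, 0.5]
finger_gap: 0.296
gripper_force: 0.0
```

```bash
python3 -c "
from st import *
st();cv2.imwrite('pics/t4.png',manip.snapshot('top'))"
```

```text
t 5.0167 jig mm [-132.9    2.3] z 0.0446 yaw -101.02 F jig [-0.5  0.2] 0.5 [-0.  0. -1.]
```

Call:
{"api": "servo_tool", "payload": {"rows": [[[0,0,0,-0.001,0,0,-0.4],[0,0,0,-0.001,0,0,-0.4],[0,0,0,-0.0012,0,0,-0.4],[0,0,0,-0.0012,0,0,-0.4],[0,0,0,-0.0014,0,0,-0.4],[0,0,0,-0.0014,0,0,-0.4],[0,0,0,-0.0015,0,0,-0.4],[0,0,0,-0.0015,0,0,-0.4]]]}}

```text
t: 5.73
tcp_pos: [0.5947, -0.0855, 0.047]
tool_rot: [0.772, 0.636, 0.001, -0.0]
force: [-2.3, 7.3, 17.8]
finger_gap: 0.302
gripper_force: 8.9
```

Call:
{"api": "servo_tool", "payload": {"rows": [[[0,0,0,-0.0015,0,0,-0.4],[0,0,0,-0.0015,0,0,-0.4],[0,0,0,-0.0015,0,0,-0.4],[0,0,0,-0.0015,0,0,-0.4],[0,0,0,-0.0015,0,0,-0.4],[0,0,0,-0.0015,0,0,-0.4],[0,0,0,-0.0015,0,0,-0.4],[0,0,0,-0.0015,0,0,-0.4]]]}}

```text
t: 6.4
tcp_pos: [0.5927, -0.0972, 0.0494]
tool_rot: [0.772, 0.636, 0.001, 0.0]
force: [-4.8, 7.8, 29.1]
finger_gap: 0.303
gripper_force: 14.8
```

```bash
python3 -c "
from st import *
st();a=cv2.imread('pics/t4.png')[150:250,225:425];b=manip.snapshot('top')[150:250,225:425]
cv2.imwrite('pics/c5.png',np.vstack([cv2.resize(x,(600,300)) for x in(a,b)]))"
```

```text
t 6.4 jig mm [-112.3    2.7] z 0.0494 yaw -101.04 F jig [-6.7 -6.1] 29.1 [ 0.003  0.001 -1.   ]
```

View pics/c5.png

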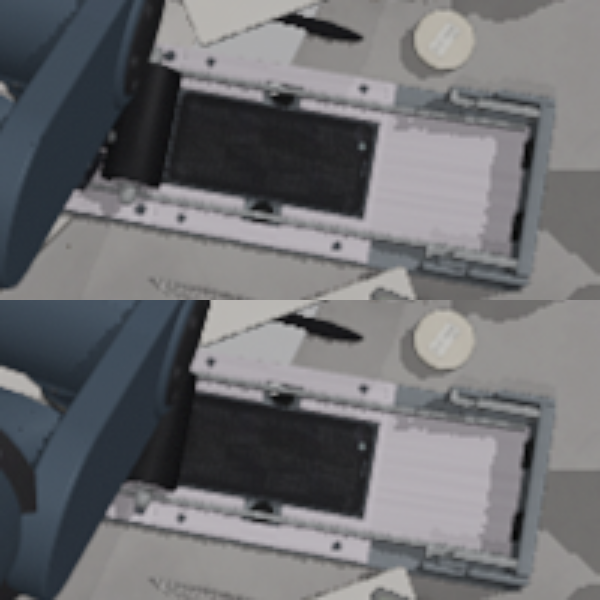

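The push is riding up: there is 29 N upward on the fingers, and the roller moved only about 8 mm while the TCP moved 20 mm. I'll look before going on.

```bash
python3 -c "
from st import *
st();im=manip.snapshot('wrist')[110:300,140:500];s=manip.snapshot('side')[190:290,250:400]
cv2.imwrite('pics/c6.png',np.vstack([cv2.resize(s,(600,400),interpolation=cv2.INTER_CUBIC),np.pad(im,((0,0),(0,240),(0,0)))]))
c=manip.camera_info('top')
for p in ((267.7,214),(271.7,216.7)): print((1000*(ray(c,p,.036)[:2]-t)@R).round(1))"
```

```text
t 6.45 jig mm [-112.     2.7] z 0.0494 yaw -101.05 F jig [-6.2 -6.5] 28.2 [ 0.003  0.001 -1.   ]
[-106.   -47.9]
[-96.6 -52. ]
```

View pics/c6.png

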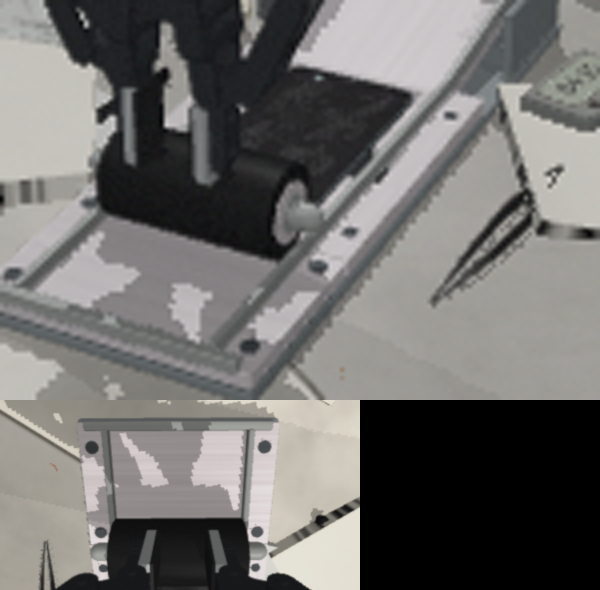

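The picture shows both fingertips (side crop (128,165) and (205,183)) lying on the roller's upper rear, so the tips are higher than I assumed. I'll triangulate them from the two views.

```bash
python3 -c "
from st import *
A=manip.camera_info('side');B=manip.camera_info('wrist')
for u,v in (((301.2,235.7),(292,240)),((282,231.2),(354,240))):
  P=[c['K']@c['camera_from_world'][:3] for c in(A,B)]
  X=cv2.triangulatePoints(P[0],P[1],np.array(u,float).reshape(2,1),np.array(v,float).reshape(2,1));X=(X[:3]/X[3]).ravel()
  print(X,1000*(X[:2]-t)@R,proj(A,X),proj(B,X))
p=manip.sense()['tcp_pos'];print('tcp px',proj(A,p),proj(B,p),'tip19',proj(A,p-[0,0,.019]),proj(B,p-[0,0,.019]))
"
```

```text
[ 0.577147   -0.08604154  0.05581812] [-120.34254589  -14.66265898] [301.00429269 235.81354532] [290.72311426 241.52803693]
[ 0.61274213 -0.09159041  0.05590195] [-121.56182931   21.34173249] [282.11900168 231.16083779] [354.84142659 239.22274202]
tcp px [294.55193201 234.26573847] [321.81804491 249.17733959] tip19 [294.97082355 243.66854074] [321.75602328 235.46485819]
```

```bash
python3 -c "
from st import *
A=manip.camera_info('side')
# w3: TCP jig (-150.6,3.4) z .0487 ; seen strip bottoms in side px
print('seen',(240+147/3,190+170/3),(240+88/3,190+160/3))
for dz in (.007,0,-.01,-.019):
  for y in (-15,21):
    j=np.array([-150.6-9,3.4-2.7+y]);w=R@(j/1000)+t
    print(dz,y,proj(A,np.array([*w,.0487+dz])).round(1))
"
```

```text
seen (289.0, 246.66666666666666) (269.3333333333333, 243.33333333333334)
0.007 -15 [288.9 247.6]
0.007 21 [269.9 242.2]
0 -15 [289.  251.2]
0 21 [270.1 245.8]
-0.01 -15 [289.3 256.4]
-0.01 21 [270.5 250.9]
-0.019 -15 [289.5 261. ]
-0.019 21 [270.8 255.4]
```

Every check agrees that at this opening the fingertips end about 7 mm above the TCP, so they were too high. I'll lift straight off gently, go back behind the roller, and come down lower.

Call:
{"api": "servo_tool", "payload": {"rows": [[[0,0,0,0,0,-0.0015,-0.4],[0,0,0,0,0,-0.0015,-0.4],[0,0,0,0,0,-0.0015,-0.4],[0,0,0,0,0,-0.002,-0.4],[0,0,0,0,0,-0.003,-0.4],[0,0,0,0,0,-0.006,-0.4],[0,0,0,0.01,0,-0.01,-0.4],[0,0,0,0.012,-0.001,0,-0.4]]]}}

```text
t: 7.22
tcp_pos: [0.5967, -0.0773, 0.0719]
tool_rot: [0.772, 0.635, 0.001, 0.002]
force: [0.6, -1.2, 0.2]
finger_gap: 0.295
gripper_force: 0.0
```

Call:
{"api": "servo_tool", "payload": {"rows": [[[0,0,0,0.01,-0.001,0,-0.4],[0,0,0,0.002,0,0.008,-0.4],[0,0,0,0,0,0.008,-0.4],[0,0,0,0,0,0.008,-0.4],[0,0,0,0,0,0.007,-0.4],[0,0,0,0,0,0.007,-0.4],[0,0,0,0,0,0.003,-0.4],[0,0,0,0,0,0,-0.4]]]}}

```text
t: 7.88
tcp_pos: [0.5956, -0.065, 0.0277]
tool_rot: [0.772, 0.636, -0.001, -0.001]
force: [-0.2, -0.0, 0.8]
finger_gap: 0.298
gripper_force: 0.0
```

```bash
python3 -c "
from st import *
st();s=manip.snapshot('side')[190:290,250:400];im=manip.snapshot('top')[150:250,225:425]
cv2.imwrite('pics/c7.png',np.vstack([cv2.resize(s,(450,300),interpolation=cv2.INTER_CUBIC),cv2.resize(im,(600,300))[:,:450]]))
"
```

```text
t 7.8833 jig mm [-144.4   -0.5] z 0.0277 yaw -101.05 F jig [ 0.1 -0.2] 0.8 [-0.002  0.001 -1.   ]
```

View pics/c7.png

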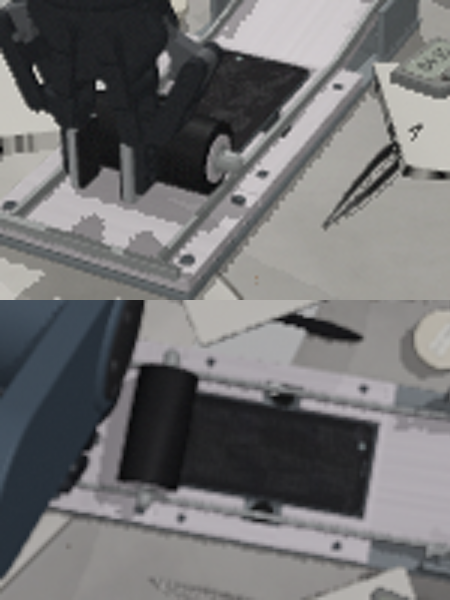

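The roller has stayed put, with its axle end at crop (143,498), and the tips are now well behind and below its crown at (80,192) and (128,200). I'll lower 8 mm more and check the force.

Call:
{"api": "servo_tool", "payload": {"rows": [[[0,0,0,0,0,0.002,-0.4],[0,0,0,0,0,0.002,-0.4],[0,0,0,-0.001,0,0.002,-0.4],[0,0,0,-0.0015,0,0.002,-0.4],[0,0,0,-0.0015,0,0,-0.4],[0,0,0,-0.0015,0,0,-0.4],[0,0,0,-0.0015,0,0,-0.4],[0,0,0,-0.001,0,0,-0.4]]]}}

```text
t: 8.65
tcp_pos: [0.595, -0.073, 0.0212]
tool_rot: [0.772, 0.636, 0.0, 0.0]
force: [0.4, -0.2, 0.8]
finger_gap: 0.299
gripper_force: 0.0
```

Call:
{"api": "servo_tool", "payload": {"rows": [[[0,0,0,-0.001,0,0,-0.4],[0,0,0,-0.001,0,0,-0.4],[0,0,0,-0.0008,0,0,-0.4],[0,0,0,-0.0008,0,0,-0.4],[0,0,0,-0.0008,0,0,-0.4],[0,0,0,-0.0008,0,0,-0.4],[0,0,0,-0.0008,0,0,-0.4],[0,0,0,-0.0008,0,0,-0.4]]]}}

```text
t: 9.32
tcp_pos: [0.5936, -0.0794, 0.0211]
tool_rot: [0.772, 0.636, 0.0, 0.0]
force: [-0.3, -0.3, -0.8]
finger_gap: 0.303
gripper_force: 0.0
```

Call:
{"api": "servo_tool", "payload": {"rows": [[[0,0,0,-0.0008,0,0,-0.4],[0,0,0,-0.0008,0,0,-0.4],[0,0,0,-0.001,0,0,-0.4],[0,0,0,-0.001,0,0,-0.4],[0,0,0,-0.0012,0,0,-0.4],[0,0,0,-0.0012,0,0,-0.4],[0,0,0,-0.0014,0,0,-0.4],[0,0,0,-0.0014,0,0,-0.4]]]}}

```text
t: 9.98
tcp_pos: [0.592, -0.088, 0.0212]
tool_rot: [0.772, 0.636, 0.0, 0.0]
force: [-0.7, 0.5, 0.0]
finger_gap: 0.296
gripper_force: 0.5
```

```bash
cat >> st.py <<'E'
def dark(bounds=None):
    "dark silhouette of the roller along the lane line y=0 in the top view, + both axle sides"
    im=manip.snapshot('top');c=manip.camera_info('top');cv2.imwrite('pics/last.png',im)
    for y in (-25,0,25):
        xs=np.arange(-170,170,1.);v=[]
        for x in xs:
            w=R@(np.array([x,y])/1000)+t;u=proj(c,np.array([*w,.045]));v.append(int(cv2.getRectSubPix(im,(1,1),tuple(map(float,u))).max()))
        m=np.array(v)<38;print(y,[(xs[i]) for i in range(1,len(m)) if m[i]!=m[i-1]])
E
python3 -c "
from st import *
st();dark()"
```

```text
t 9.9833 jig mm [-121.2    0.3] z 0.0212 yaw -101.01 F jig [-0.3 -0.7] 0.0 [ 0.  0. -1.]
-25 [np.float64(-107.0), np.float64(-88.0), np.float64(-83.0), np.float64(-44.0), np.float64(162.0), np.float64(167.0)]
0 [np.float64(-100.0), np.float64(-85.0), np.float64(-80.0), np.float64(-62.0), np.float64(-47.0), np.float64(-37.0), np.float64(-30.0), np.float64(-26.0), np.float64(-3.0), np.float64(11.0), np.float64(20.0), np.float64(22.0)]
25 [np.float64(-100.0), np.float64(-82.0), np.float64(-78.0), np.float64(43.0), np.float64(48.0), np.float64(53.0), np.float64(162.0), np.float64(166.0)]
```

Call:
{"api": "servo_tool", "payload": {"rows": [[[0,0,0,-0.0015,0,0,-0.4],[0,0,0,-0.0015,0,0,-0.4],[0,0,0,-0.0015,0,0,-0.4],[0,0,0,-0.0015,0,0,-0.4],[0,0,0,-0.0015,0,0,-0.4],[0,0,0,-0.0015,0,0,-0.4],[0,0,0,-0.0015,0,0,-0.4],[0,0,0,-0.0015,0,0,-0.4]]]}}

```text
t: 10.7
tcp_pos: [0.5896, -0.1, 0.0211]
tool_rot: [0.772, 0.636, -0.0, -0.0]
force: [-0.2, -0.2, 1.0]
finger_gap: 0.3
gripper_force: 0.1
```

Call:
{"api": "servo_tool", "payload": {"rows": [[[0,0,0,-0.0015,0,0,-0.4],[0,0,0,-0.0015,0,0,-0.4],[0,0,0,-0.0015,0,0,-0.4],[0,0,0,-0.0015,0,0,-0.4],[0,0,0,-0.0015,0,0,-0.4],[0,0,0,-0.0015,0,0,-0.4],[0,0,0,-0.0015,0,0,-0.4],[0,0,0,-0.0015,0,0,-0.4]]]}}

```text
t: 11.37
tcp_pos: [0.5873, -0.1117, 0.0211]
tool_rot: [0.772, 0.636, 0.0, -0.0]
force: [-0.7, -0.5, 0.8]
finger_gap: 0.299
gripper_force: 0.1
```

```bash
python3 -c "
from st import *
st();dark();s=manip.snapshot('side')[180:280,260:410];im=cv2.imread('pics/last.png')[150:250,225:425]
cv2.imwrite('pics/c8.png',np.vstack([cv2.resize(s,(450,300),interpolation=cv2.INTER_CUBIC),cv2.resize(im,(600,300))[:,:450]]))"
```

```text
t 11.3667 jig mm [-97.    0.1] z 0.0211 yaw -101.02 F jig [ 0.6 -0.5] 0.8 [-0.  0. -1.]
-25 [np.float64(-76.0), np.float64(-63.0), np.float64(-59.0), np.float64(-35.0), np.float64(-33.0), np.float64(-30.0), np.float64(-10.0), np.float64(-7.0), np.float64(-6.0), np.float64(-2.0), np.float64(1.0), np.float64(25.0), np.float64(162.0), np.float64(167.0)]
0 [np.float64(-63.0), np.float64(-62.0), np.float64(-54.0), np.float64(-37.0), np.float64(-12.0), np.float64(12.0), np.float64(17.0), np.float64(22.0)]
25 [np.float64(-65.0), np.float64(-56.0), np.float64(-53.0), np.float64(53.0), np.float64(162.0), np.float64(166.0)]
```

View pics/c8.png

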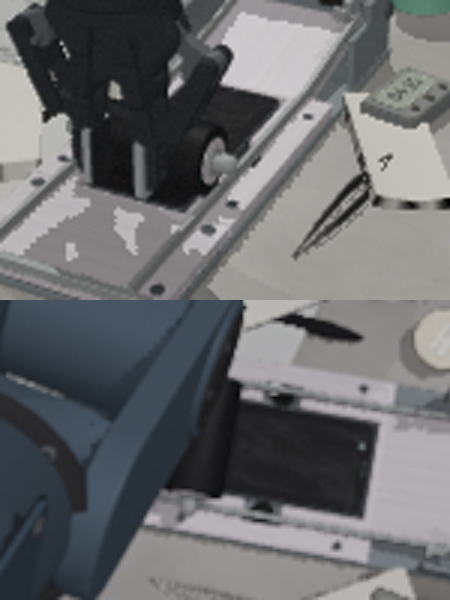

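The push is working now: the tips are low behind the roller (side crop ~(88,185) and (140,198)) and forces are near zero. The roller's front edge has moved 25 mm for 24 mm of TCP travel. I'm continuing at the same steady rate.

Call:
{"api": "servo_tool", "payload": {"rows": [[[0,0,0,-0.0015,0,0,-0.4],[0,0,0,-0.0015,0,0,-0.4],[0,0,0,-0.0015,0,0,-0.4],[0,0,0,-0.0015,0,0,-0.4],[0,0,0,-0.0015,0,0,-0.4],[0,0,0,-0.0015,0,0,-0.4],[0,0,0,-0.0015,0,0,-0.4],[0,0,0,-0.0015,0,0,-0.4]]]}}

```text
t: 12.13
tcp_pos: [0.585, -0.1235, 0.0211]
tool_rot: [0.772, 0.636, 0.0, -0.0]
force: [-0.6, -0.2, -0.1]
finger_gap: 0.301
gripper_force: 0.1
```

Call:
{"api": "servo_tool", "payload": {"rows": [[[0,0,0,-0.0015,0,0,-0.4],[0,0,0,-0.0015,0,0,-0.4],[0,0,0,-0.0015,0,0,-0.4],[0,0,0,-0.0015,0,0,-0.4],[0,0,0,-0.0015,0,0,-0.4],[0,0,0,-0.0015,0,0,-0.4],[0,0,0,-0.0015,0,0,-0.4],[0,0,0,-0.0015,0,0,-0.4]]]}}

```text
t: 12.8
tcp_pos: [0.5827, -0.1353, 0.0211]
tool_rot: [0.772, 0.636, 0.0, -0.0]
force: [-0.9, 0.3, -0.1]
finger_gap: 0.3
gripper_force: 0.1
```

Call:
{"api": "servo_tool", "payload": {"rows": [[[0,0,0,-0.0015,0,0,-0.4],[0,0,0,-0.0015,0,0,-0.4],[0,0,0,-0.0015,0,0,-0.4],[0,0,0,-0.0015,0,0,-0.4],[0,0,0,-0.0015,0,0,-0.4],[0,0,0,-0.0015,0,0,-0.4],[0,0,0,-0.0015,0,0,-0.4],[0,0,0,-0.0015,0,0,-0.4]]]}}

```text
t: 13.47
tcp_pos: [0.5804, -0.1471, 0.0211]
tool_rot: [0.772, 0.636, -0.0, -0.0]
force: [0.6, 1.1, 0.3]
finger_gap: 0.298
gripper_force: 0.1
```

Call:
{"api": "servo_tool", "payload": {"rows": [[[0,0,0,-0.0015,0,0,-0.4],[0,0,0,-0.0015,0,0,-0.4],[0,0,0,-0.0015,0,0,-0.4],[0,0,0,-0.0015,0,0,-0.4],[0,0,0,-0.0015,0,0,-0.4],[0,0,0,-0.0015,0,0,-0.4],[0,0,0,-0.0015,0,0,-0.4],[0,0,0,-0.0015,0,0,-0.4]]]}}

```text
t: 14.13
tcp_pos: [0.5781, -0.1589, 0.0211]
tool_rot: [0.772, 0.636, -0.0, -0.0]
force: [-0.4, -0.7, 0.7]
finger_gap: 0.304
gripper_force: 0.1
```

```bash
python3 -c "
from st import *
st();dark();cv2.imwrite('pics/s9.png',manip.snapshot('side'))"
```

```text
t 14.1333 jig mm [-49.   -0.1] z 0.0211 yaw -101.02 F jig [ 0.7 -0.3] 0.7 [-0.  0. -1.]
-25 [np.float64(-8.0), np.float64(10.0), np.float64(54.0), np.float64(55.0), np.float64(162.0), np.float64(167.0)]
0 [np.float64(0.0), np.float64(11.0), np.float64(27.0), np.float64(28.0), np.float64(48.0), np.float64(51.0)]
25 [np.float64(8.0), np.float64(44.0), np.float64(49.0), np.float64(53.0), np.float64(162.0), np.float64(166.0)]
```

Call:
{"api": "servo_tool", "payload": {"rows": [[[0,0,0,-0.0015,0,0,-0.4],[0,0,0,-0.0015,0,0,-0.4],[0,0,0,-0.0015,0,0,-0.4],[0,0,0,-0.0015,0,0,-0.4],[0,0,0,-0.0015,0,0,-0.4],[0,0,0,-0.0015,0,0,-0.4],[0,0,0,-0.0015,0,0,-0.4],[0,0,0,-0.0015,0,0,-0.4]]]}}

```text
t: 14.9
tcp_pos: [0.5758, -0.1707, 0.0211]
tool_rot: [0.772, 0.636, 0.0, -0.0]
force: [0.2, -0.5, -0.6]
finger_gap: 0.303
gripper_force: 0.1
```

Call:
{"api": "servo_tool", "payload": {"rows": [[[0,0,0,-0.0015,0,0,-0.4],[0,0,0,-0.0015,0,0,-0.4],[0,0,0,-0.0015,0,0,-0.4],[0,0,0,-0.0015,0,0,-0.4],[0,0,0,-0.0015,0,0,-0.4],[0,0,0,-0.0015,0,0,-0.4],[0,0,0,-0.0015,0,0,-0.4],[0,0,0,-0.0015,0,0,-0.4]]]}}

```text
t: 15.57
tcp_pos: [0.5736, -0.1824, 0.0211]
tool_rot: [0.772, 0.636, 0.0, 0.0]
force: [-0.2, -0.1, 0.1]
finger_gap: 0.302
gripper_force: 0.1
```

Call:
{"api": "servo_tool", "payload": {"rows": [[[0,0,0,-0.0015,0,0,-0.4],[0,0,0,-0.0015,0,0,-0.4],[0,0,0,-0.0015,0,0,-0.4],[0,0,0,-0.0015,0,0,-0.4],[0,0,0,-0.0015,0,0,-0.4],[0,0,0,-0.0015,0,0,-0.4],[0,0,0,-0.0015,0,0,-0.4],[0,0,0,-0.0015,0,0,-0.4]]]}}

```text
t: 16.23
tcp_pos: [0.5713, -0.1942, 0.0211]
tool_rot: [0.772, 0.636, 0.0, 0.0]
force: [0.1, 0.9, 0.8]
finger_gap: 0.299
gripper_force: 0.1
```

Call:
{"api": "servo_tool", "payload": {"rows": [[[0,0,0,-0.0015,0,0,-0.4],[0,0,0,-0.0015,0,0,-0.4],[0,0,0,-0.0015,0,0,-0.4],[0,0,0,-0.0015,0,0,-0.4],[0,0,0,-0.0015,0,0,-0.4],[0,0,0,-0.0015,0,0,-0.4],[0,0,0,-0.0015,0,0,-0.4],[0,0,0,-0.0015,0,0,-0.4]]]}}

```text
t: 16.9
tcp_pos: [0.569, -0.206, 0.0211]
tool_rot: [0.772, 0.636, 0.0, 0.0]
force: [-0.6, 0.0, -0.2]
finger_gap: 0.297
gripper_force: 0.1
```

Call:
{"api": "servo_tool", "payload": {"rows": [[[0,0,0,-0.0015,0,0,-0.4],[0,0,0,-0.0015,0,0,-0.4],[0,0,0,-0.0015,0,0,-0.4],[0,0,0,-0.0015,0,0,-0.4],[0,0,0,-0.0015,0,0,-0.4],[0,0,0,-0.0015,0,0,-0.4],[0,0,0,-0.0015,0,0,-0.4],[0,0,0,-0.0015,0,0,-0.4]]]}}

```text
t: 17.57
tcp_pos: [0.5667, -0.2178, 0.0211]
tool_rot: [0.772, 0.636, 0.0, 0.0]
force: [0.0, -0.2, 0.2]
finger_gap: 0.299
gripper_force: 0.1
```

```bash
python3 -c "
from st import *
st();dark()"
```

```text
t 17.5667 jig mm [11.  -0.3] z 0.0211 yaw -101.02 F jig [0.2 0. ] 0.2 [ 0. -0. -1.]
-25 [np.float64(162.0), np.float64(167.0)]
0 [np.float64(-110.0), np.float64(-103.0), np.float64(-99.0), np.float64(-98.0), np.float64(54.0), np.float64(55.0)]
25 [np.float64(62.0), np.float64(64.0), np.float64(162.0), np.float64(166.0)]
```

```bash
cat >> st.py <<'E'
def prof(z=.045,x0=20,x1=170):
    im=manip.snapshot('top');c=manip.camera_info('top')
    for y in (-54,-30,0,30):
        v=[]
        for x in range(x0,x1,4):
            u=proj(c,np.array([*(R@(np.array([x,y])/1000)+t),z]));v.append(int(im[int(round(u[1])),int(round(u[0]))].max()))
        print(y,v)
E
python3 -c "
from st import *
print(list(range(20,130,4)));prof(x1=130)"
```

```text
[20, 24, 28, 32, 36, 40, 44, 48, 52, 56, 60, 64, 68, 72, 76, 80, 84, 88, 92, 96, 100, 104, 108, 112, 116, 120, 124, 128]
-54 [67, 46, 38, 39, 35, 94, 100, 100, 100, 100, 100, 98, 84, 89, 89, 89, 88, 89, 89, 89, 89, 80, 132, 67, 102, 86, 69, 75]
-30 [39, 38, 88, 88, 89, 80, 61, 93, 92, 93, 92, 91, 91, 86, 165, 175, 175, 175, 173, 173, 174, 173, 174, 174, 173, 174, 174, 174]
0 [89, 66, 44, 45, 44, 49, 50, 50, 45, 47, 88, 86, 87, 87, 86, 86, 67, 140, 178, 175, 175, 175, 175, 175, 175, 175, 176, 176]
30 [70, 71, 74, 72, 75, 76, 76, 69, 63, 64, 63, 37, 72, 87, 87, 87, 87, 87, 88, 68, 84, 156, 162, 168, 153, 176, 175, 176]
```

Call:
{"api": "servo_tool", "payload": {"rows": [[[0,0,0,-0.0015,0,0,-0.46],[0,0,0,-0.0015,0,0,-0.52],[0,0,0,-0.0015,0,0,-0.58],[0,0,0,-0.0015,0,0,-0.64],[0,0,0,-0.0015,0,0,-0.7],[0,0,0,-0.0015,0,0,-0.76],[0,0,0,-0.0015,0,0,-0.82],[0,0,0,-0.0015,0,0,-0.88]]]}}

```text
t: 18.33
tcp_pos: [0.5644, -0.2296, 0.0211]
tool_rot: [0.772, 0.636, -0.0, 0.0]
force: [0.2, -0.9, -0.1]
finger_gap: 0.061
gripper_force: 0.1
```

Call:
{"api": "servo_tool", "payload": {"rows": [[[0,0,0,-0.0015,0,-0.0003,-0.9],[0,0,0,-0.0015,0,-0.0003,-0.9],[0,0,0,-0.0015,0,-0.0003,-0.9],[0,0,0,-0.0015,0,-0.0003,-0.9],[0,0,0,-0.0015,0,-0.0003,-0.9],[0,0,0,-0.0015,0,-0.0003,-0.9],[0,0,0,-0.0015,0,-0.0003,-0.9],[0,0,0,-0.0015,0,-0.0003,-0.9]]]}}

```text
t: 19.0
tcp_pos: [0.562, -0.2408, 0.0236]
tool_rot: [0.772, 0.636, 0.0, -0.0]
force: [0.0, 3.1, 1.0]
finger_gap: 0.047
gripper_force: 1.2
```

Call:
{"api": "servo_tool", "payload": {"rows": [[[0,0,0,-0.0015,0,-0.0003,-0.9],[0,0,0,-0.0015,0,-0.0003,-0.9],[0,0,0,-0.0015,0,-0.0003,-0.9],[0,0,0,-0.0015,0,-0.0003,-0.9],[0,0,0,-0.0015,0,-0.0003,-0.9],[0,0,0,-0.0015,0,-0.0003,-0.9],[0,0,0,-0.0015,0,-0.0003,-0.9],[0,0,0,-0.0015,0,-0.0003,-0.9]]]}}

```text
t: 19.67
tcp_pos: [0.5598, -0.2531, 0.0259]
tool_rot: [0.772, 0.636, 0.0, -0.0]
force: [0.9, 3.3, 0.9]
finger_gap: 0.052
gripper_force: 1.2
```

```bash
python3 -c "
from st import *
st();A=manip.camera_info('side');im=manip.snapshot('side');cv2.imwrite('pics/s10.png',im)
# grey axle end (jig -y end) in side view: print expected px and brightness profile along the axle-end line
print('c8 axle end (337,233):',[(x,proj(A,np.array([*(R@(np.array([x,-58])/1000)+t),.036])).round(0).tolist()) for x in (-75,-65,-55)])
for y,z in ((-58,.0),(-43,.0)):
  v=[]
  for x in range(40,150,4):
    zz=.036+max(0,min(x,140)-64)*.158
    zz/=1000 if zz>1 else 1
    zz=.036+max(0,min(x,140)-64)*.158e-3
    u=proj(A,np.array([*(R@(np.array([x,y])/1000)+t),zz]));v.append((x,int(im[int(round(u[1])),int(round(u[0]))].max())))
  print(y,v)
"
```

```text
t 19.6667 jig mm [47.  -0.4] z 0.0259 yaw -101.03 F jig [-3.4  0.2] 0.9 [ 0.  0. -1.]
c8 axle end (337,233): [(-75, [336.0, 239.0]), (-65, [339.0, 236.0]), (-55, [341.0, 233.0])]
-58 [(40, 94), (44, 89), (48, 91), (52, 96), (56, 86), (60, 88), (64, 91), (68, 89), (72, 83), (76, 89), (80, 88), (84, 91), (88, 102), (92, 94), (96, 93), (100, 91), (104, 76), (108, 94), (112, 89), (116, 89), (120, 96), (124, 94), (128, 92), (132, 92), (136, 93), (140, 86), (144, 91), (148, 91)]
-43 [(40, 121), (44, 37), (48, 17), (52, 19), (56, 20), (60, 17), (64, 119), (68, 105), (72, 113), (76, 101), (80, 129), (84, 124), (88, 117), (92, 96), (96, 121), (100, 196), (104, 199), (108, 199), (112, 154), (116, 148), (120, 148), (124, 123), (128, 109), (132, 110), (136, 147), (140, 102), (144, 103), (148, 111)]
```

Call:
{"api": "servo_tool", "payload": {"rows": [[[0,0,0,-0.0015,0,-0.0003,-0.9],[0,0,0,-0.0015,0,-0.0003,-0.9],[0,0,0,-0.0015,0,-0.0003,-0.9],[0,0,0,-0.0015,0,-0.0003,-0.9],[0,0,0,-0.0015,0,-0.0003,-0.9],[0,0,0,-0.0015,0,-0.0003,-0.9],[0,0,0,-0.0015,0,-0.0003,-0.9],[0,0,0,-0.0015,0,-0.0003,-0.9]]]}}

```text
t: 20.38
tcp_pos: [0.5575, -0.2648, 0.0283]
tool_rot: [0.772, 0.636, 0.0, -0.0]
force: [-0.0, 3.3, 0.9]
finger_gap: 0.052
gripper_force: 1.2
```

Call:
{"api": "servo_tool", "payload": {"rows": [[[0,0,0,-0.0015,0,-0.0003,-0.9],[0,0,0,-0.0015,0,-0.0003,-0.9],[0,0,0,-0.0015,0,-0.0003,-0.9],[0,0,0,-0.0015,0,-0.0003,-0.9],[0,0,0,-0.0015,0,-0.0003,-0.9],[0,0,0,-0.0015,0,-0.0003,-0.9],[0,0,0,-0.0015,0,-0.0003,-0.9],[0,0,0,-0.0015,0,-0.0003,-0.9]]]}}

```text
t: 21.05
tcp_pos: [0.5552, -0.2766, 0.0307]
tool_rot: [0.772, 0.636, -0.0, -0.0]
force: [0.2, 2.0, 1.7]
finger_gap: 0.047
gripper_force: 1.2
```

Call:
{"api": "servo_tool", "payload": {"rows": [[[0,0,0,-0.0015,0,-0.0003,-0.9],[0,0,0,-0.0015,0,-0.0003,-0.9],[0,0,0,-0.0015,0,-0.0003,-0.9],[0,0,0,-0.0015,0,-0.0003,-0.9],[0,0,0,-0.0015,0,-0.0003,-0.9],[0,0,0,-0.0015,0,-0.0003,-0.9],[0,0,0,-0.0015,0,-0.0003,-0.9],[0,0,0,-0.0015,0,-0.0003,-0.9]]]}}

```text
t: 21.72
tcp_pos: [0.5529, -0.288, 0.0332]
tool_rot: [0.772, 0.636, 0.0, -0.0]
force: [-0.2, 2.9, 2.4]
finger_gap: 0.05
gripper_force: 1.9
```

```bash
python3 -c "
from st import *
st()"
```

```text
t 21.7167 jig mm [82.6 -0.6] z 0.0332 yaw -101.03 F jig [-2.8 -0.8] 2.4 [-0.     0.001 -1.   ]
```

Call:
{"api": "servo_tool", "payload": {"rows": [[[0,0,0,-0.0015,0,-0.0002,-0.9],[0,0,0,-0.0015,0,-0.0002,-0.9],[0,0,0,-0.0015,0,-0.0002,-0.9],[0,0,0,-0.0015,0,-0.0002,-0.9],[0,0,0,-0.0015,0,-0.0002,-0.9],[0,0,0,-0.0015,0,-0.0002,-0.9],[0,0,0,-0.0015,0,-0.0002,-0.9],[0,0,0,-0.0015,0,-0.0002,-0.9]]]}}

```text
t: 22.38
tcp_pos: [0.5506, -0.3003, 0.0347]
tool_rot: [0.772, 0.636, -0.0, 0.0]
force: [1.0, 3.2, 1.2]
finger_gap: 0.052
gripper_force: 1.6
```

Call:
{"api": "servo_tool", "payload": {"rows": [[[0,0,0,-0.0012,0,-0.0002,-0.9],[0,0,0,-0.0012,0,-0.0002,-0.9],[0,0,0,-0.0012,0,-0.0002,-0.9],[0,0,0,-0.0012,0,-0.0002,-0.9],[0,0,0,-0.0012,0,0,-0.9],[0,0,0,-0.001,0,0,-0.9],[0,0,0,-0.001,0,0,-0.9],[0,0,0,-0.001,0,0,-0.9]]]}}

```text
t: 23.05
tcp_pos: [0.5489, -0.309, 0.0355]
tool_rot: [0.772, 0.636, -0.0, -0.0]
force: [0.2, 3.1, 1.7]
finger_gap: 0.053
gripper_force: 1.2
```

```bash
python3 -c "
from st import *
st()"
```

```text
t 23.05 jig mm [104.   -0.7] z 0.0355 yaw -101.02 F jig [-3.1 -0.3] 1.7 [-0.  0. -1.]
```

Near the stop now, so I'm going on slowly until the force rises.

Call:
{"api": "servo_tool", "payload": {"rows": [[[0,0,0,-0.0008,0,0,-0.9],[0,0,0,-0.0008,0,0,-0.9],[0,0,0,-0.0008,0,0,-0.9],[0,0,0,-0.0008,0,0,-0.9]]]}}

```text
t: 23.38
tcp_pos: [0.5485, -0.3107, 0.0355]
tool_rot: [0.772, 0.636, 0.001, -0.001]
force: [3.6, 7.7, 1.6]
finger_gap: 0.051
gripper_force: 4.0
```

Call:
{"api": "servo_tool", "payload": {"rows": [[[0,0,0,-0.0008,0,0,-0.9],[0,0,0,-0.0008,0,0,-0.9],[0,0,0,-0.0008,0,0,-0.9]]]}}

```text
t: 23.63
tcp_pos: [0.5484, -0.3107, 0.0355]
tool_rot: [0.772, 0.635, 0.002, -0.002]
force: [4.7, 13.6, 4.6]
finger_gap: 0.052
gripper_force: 6.8
```

```bash
python3 -c "
from st import *
st()"
```

```text
t 23.6333 jig mm [105.8  -0.8] z 0.0355 yaw -101.11 F jig [-14.2   2.1] 4.6 [ 0.     0.006 -1.   ]
```

Call:
{"api": "servo_tool", "payload": {"rows": [[[0,0,0,-0.0008,0,0,-0.9],[0,0,0,0,0,0,-0.9],[0,0,0,0,0,0,-0.9],[0,0,0,0,0,0,-0.9]]]}}

```text
t: 23.97
tcp_pos: [0.5484, -0.3108, 0.0355]
tool_rot: [0.772, 0.635, 0.002, -0.002]
force: [4.6, 12.2, 4.4]
finger_gap: 0.045
gripper_force: 6.7
```

```bash
python3 -c "
from st import *
st()
A=manip.camera_info('side')
im=manip.snapshot('side');cv2.imwrite('pics/s11.png',im)
"
```

```text
t 23.9667 jig mm [105.8  -0.8] z 0.0355 yaw -101.09 F jig [-12.9   2.2] 4.4 [ 0.     0.007 -1.   ]
```

Call:
{"api": "servo_tool", "payload": {"rows": [[[0,0,0,0.0012,0,0,-0.9],[0,0,0,0.0012,0,0,-0.9],[0,0,0,0.001,0,0,-0.9],[0,0,0,0.001,0,0,-0.9],[0,0,0,0.001,0,0,-0.9],[0,0,0,0.001,0,0,-0.9]]]}}

```text
t: 24.52
tcp_pos: [0.5489, -0.3097, 0.0354]
tool_rot: [0.772, 0.636, -0.0, 0.001]
force: [1.0, -0.3, -0.1]
finger_gap: 0.05
gripper_force: 0.2
```

Call:
{"api": "servo_tool", "payload": {"rows": [[[0,0,0,0.0008,0,0,-0.9],[0,0,0,0.0008,0,0,-0.9],[0,0,0,0.0008,0,0,-0.9],[0,0,0,0.0008,0,0,-0.9],[0,0,0,0.0008,0,0,-0.9],[0,0,0,0,0,0,-0.9]]]}}

```text
t: 25.02
tcp_pos: [0.5497, -0.3051, 0.0356]
tool_rot: [0.772, 0.636, -0.0, 0.0]
force: [-0.5, 0.7, -0.4]
finger_gap: 0.048
gripper_force: 0.0
```

```bash
python3 -c "
from st import *
st()
a=cv2.imread('pics/s11.png');b=manip.snapshot('side');cv2.imwrite('pics/s12.png',b)
A=manip.camera_info('side');print([proj(A,np.array([*(R@(np.array([x,y])/1000)+t),z])).round(0).tolist() for x,y,z in ((140,-58,.048),(140,58,.048),(107,-15,.045))])
d=cv2.absdiff(a,b).max(2);ys,xs=np.where(d>25);print(len(xs),xs.min(),xs.max(),ys.min(),ys.max())
"
```

```text
t 25.0167 jig mm [99.9 -0.5] z 0.0356 yaw -101.01 F jig [-0.6 -0.6] -0.4 [ 0. -0. -1.]
[[381.0, 183.0], [331.0, 173.0], [355.0, 187.0]]
3427 311 639 0 399
```

The force fell to zero as the fingers backed off past the settling distance, so the catches are holding the roller. I'll retreat slowly a bit more, check the roller doesn't follow, then lift.

Call:
{"api": "servo_tool", "payload": {"rows": [[[0,0,0,0.001,0,0,-0.9],[0,0,0,0.001,0,0,-0.9],[0,0,0,0.0015,0,0,-0.9],[0,0,0,0.002,0,0,-0.9],[0,0,0,0.002,0,0,-0.9],[0,0,0,0.002,0,0,-0.9],[0,0,0,0.002,0,0,-0.9],[0,0,0,0,0,0,-0.9]]]}}

```text
t: 25.73
tcp_pos: [0.5519, -0.2931, 0.0355]
tool_rot: [0.772, 0.636, -0.0, -0.0]
force: [-0.2, -0.0, 1.2]
finger_gap: 0.051
gripper_force: 0.0
```

```bash
python3 -c "
from st import *
st()
cv2.imwrite('pics/s13.png',manip.snapshot('side'));a,b=[cv2.imread(f'pics/s{i}.png') for i in(12,13)]
d=cv2.absdiff(a,b).max(2)
for u,n in (((381,183),'right axle'),((331,173),'left axle')):
  r=d[u[1]-8:u[1]+9,u[0]-8:u[0]+9];print(n,r.max(),r.mean())
"
```

```text
t 25.7333 jig mm [87.8 -0.7] z 0.0355 yaw -101.0 F jig [ 0.1 -0.2] 1.2 [-0.  0. -1.]
right axle 5 1.3667820069204153
left axle 110 12.906574394463668
```

Call:
{"api": "servo_tool", "payload": {"rows": [[[0,0,0,0.002,0,-0.003,-0.9],[0,0,0,0,0,-0.01,-0.9],[0,0,0,0,0,-0.015,-0.9],[0,0,0,0,0,-0.025,-0.9],[0,0,0,0,0,-0.025,-0.9],[0,0,0,0,0,-0.025,-0.9],[0,0,0,0,0,-0.025,-0.9],[0,0,0,0,0,-0.02,-0.9]]]}}

```text
t: 26.45
tcp_pos: [0.5527, -0.2921, 0.1867]
tool_rot: [0.772, 0.636, 0.0, 0.001]
force: [-0.1, -0.7, -1.0]
finger_gap: 0.048
gripper_force: 0.0
```

Call:
{"api": "servo_tool", "payload": {"rows": [[[0,0,0,0.025,0,-0.005,-0.9],[0,0,0,0.03,0,0,-0.9],[0,0,0,0.03,0,0,-0.9],[0,0,0,0.03,0,0,-0.9],[0,0,0,0.03,0,0,-0.9],[0,0,0,0.03,0,0,-0.9],[0,0,0,0.02,0,0,-0.9],[0,0,0,0,0,0,-0.9]]]}}

```text
t: 27.12
tcp_pos: [0.5897, -0.0961, 0.1895]
tool_rot: [0.77, 0.638, 0.001, -0.0]
force: [0.4, 0.1, -0.6]
finger_gap: 0.051
gripper_force: 0.0
```

```bash
python3 -c "
from st import *
st();im=manip.snapshot('top');b=cv2.imread('pics/top0.png');cv2.imwrite('pics/tend.png',im);c=manip.camera_info('top')
for y in (-30,0,30):
  v=[]
  for x in range(40,172,4):
    u=proj(c,np.array([*(R@(np.array([x,y])/1000)+t),.048]));v.append((x,int(im[int(round(u[1])),int(round(u[0]))].max())))
  print(y,[x for x,g in v if g<60])
m=((im.max(2)<70)*255).astype(np.uint8)[150:255,300:425]
for k in cv2.findContours(m,cv2.RETR_EXTERNAL,cv2.CHAIN_APPROX_NONE)[0]:
  if cv2.contourArea(k)>60: print(cv2.boundingRect(k))
d=cv2.absdiff(im,b).max(2)
for n,(x,y,w,h) in dict(tub=(358,148,30,30),timer=(343,242,35,32),tweez=(272,238,45,24),spud=(312,148,36,18),phone=(300,185,52,38),catchU=(370,176,36,14),catchL=(364,232,40,12)).items(): r=d[y:y+h,x:x+w];print(n,r.max(),round(r.mean(),1))
s=manip.snapshot('side');a=cv2.imread('pics/side0.png');ds=cv2.absdiff(s,a).max(2)
print('side catches',ds[160:200,325:345].mean(),ds[165:190,372:392].mean(),'timer',ds[200:225,380:415].mean())
"
```

```text
t 27.1167 jig mm [-112.8   -0.5] z 0.1895 yaw -100.78 F jig [-0.2  0.4] -0.6 [ 0.001  0.001 -1.   ]
-30 [40, 44, 48, 52, 116, 120, 124, 128, 132, 136, 140, 144, 148, 152, 164]
0 [40, 44, 48, 52, 116, 120, 124, 128, 132, 136, 140, 144, 148, 152, 164]
30 [116, 120, 124, 128, 132, 136, 140, 144, 148, 152, 156, 164]
(95, 39, 9, 47)
(72, 39, 27, 44)
(0, 31, 51, 41)
(17, 5, 29, 9)
tub 22 19.2
timer 28 22.4
tweez 28 20.4
spud 23 14.7
phone 30 8.1
catchU 74 17.2
catchL 57 19.2
side catches 33.98125 9.596 timer 8.450285714285714
```

```bash
python3 -c "
from st import *
im=cv2.imread('pics/tend.png');c=manip.camera_info('top')
for y in (-36,-20,0,20,36):
  xs=np.arange(95,160,.5);v=np.array([cv2.getRectSubPix(im,(1,1),tuple(map(float,proj(c,np.array([*(R@(np.array([x,y])/1000)+t),.048]))))).max() for x in xs])
  k=xs[v<60];print(y,k.min(),k.max())
"
```

```text
-36 113.5 155.0
-20 113.5 154.5
0 113.5 154.5
20 113.5 155.0
36 113.0 155.0
```

The roller sits square at x ≈ 134.5 mm, held on both catches, and nothing beside the jig has moved. I'm handing in.

```bash
python3 -c "
from station import manip
print(manip.sign_off())"
```

```text
the job is handed in; nothing more can be done
None
```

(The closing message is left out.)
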